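Restock the bench organiser

TASK

Put the four things that belong in the organiser tray back, each in the insert made for it: the thick marker lying in the long trough, the battery lying in the short slot, the thread spool standing on its end in the round well, and the small tape roll flat over the post. Leave the thin pen and the big tape roll where they are; they belong elsewhere.

Things in the scene. Friction and masses are not known exactly. Their poses are not given: they have to be found in the camera images.
- marker: Thick black felt marker with cap, lying on the desk, 126 mm long, 18 mm wide, 17 mm high; plain stick without a clip. Does not roll. Origin: centre of its underside; y along its length, z up.
- battery: Round battery cell lying on its side, 50 mm long, 15 mm thick. Does not roll. Origin: its centre, 7.5 mm above what it lies on; y along its length, z up.
- spool: Thread spool standing on end: two round white flanges 40 mm across, 36 mm high; grips like a plain 40 mm cylinder. Origin: centre of its underside, z up (its axis).
- small_tape: Small roll of tape lying flat: 60 mm across, 18 mm high; its middle is open, with at least 24 mm free. Origin: centre of its underside, z up (its axis).
- pen: Look-alike, to be left: thin black pen, 145 mm long, 12 mm wide, 9 mm high, lying on the desk. Origin: centre of its underside; y along its length.
- big_tape: Look-alike, to be left: big flat roll of tape, 94 mm across, 24 mm high, lying flat. Origin: centre of its underside.
- insert_trough: Fixed grey plate 154 x 75 x 9 mm, one of four equal ones side by side, in any order, in a low dark tray (166 x 312 mm, rim 12 mm above the desk). Origin: centre of its underside, 4 mm above the desk; x along the 154 mm, z up. In its middle a long trough, 142 mm (along x) by 34 mm (along y), for the marker. Floor 3 mm, plate's top 9 mm above the origin.
- insert_slot: Fixed grey plate 154 x 75 x 9 mm, one of four equal ones side by side, in any order, in a low dark tray (166 x 312 mm, rim 12 mm above the desk). Origin: centre of its underside, 4 mm above the desk; x along the 154 mm, z up. In its middle a short rectangular slot, 66 mm (along x) by 31 mm (along y), for the battery. Floor 3 mm, plate's top 9 mm above the origin.
- insert_well: Fixed grey plate 154 x 75 x 9 mm, one of four equal ones side by side, in any order, in a low dark tray (166 x 312 mm, rim 12 mm above the desk). Origin: centre of its underside, 4 mm above the desk; x along the 154 mm, z up. In its middle a round well 56 mm across, for the spool. Floor 3 mm, plate's top 9 mm above the origin.
- insert_post: Fixed grey plate 154 x 75 x 9 mm, one of four equal ones side by side, in any order, in a low dark tray (166 x 312 mm, rim 12 mm above the desk). Origin: centre of its underside, 4 mm above the desk; x along the 154 mm, z up. Flat top with a round-ended steel post in its middle, 8 mm thick, up to 28 mm above the origin, for the small tape roll to lie flat around.
Not all that is in view belongs to the job. Of the things that look like the small_tape, the middle-sized one is meant.

How it is judged:
By the outcome, as a careful person would: the job done as asked, in the order asked, and still so for the second after the job is handed in, with the robot touching nothing.
It also fails if it takes over 106 s, if anything falls off the work surface, if the arm or the gripper's body presses on something with over 40 N, if the wrist force passes 120 N, or if a joint passes its speed limit or range.

ROBOT

A 6-joint arm with a two-finger parallel gripper is mounted at the origin on a cart in front of the work surface, level with it; the furniture and walls round the work are solid. World frame = base frame: x ahead of the robot, y to its left, z up, the work surface at z = 0. Lengths are in m, angles in degrees, forces in N, time in s.
With the tool pointing down it reaches from about 0.375 to 0.9 m from the base axis. Payload 3.1 kg.
Tool frame: the origin (TCP) lies at the very end of the fingers, on their centre line; the grasp point (between the pads) lies 19 mm behind it; z points along the fingers, y is the direction in which the jaws open and shut (so a half turn about z gives the same grasp; the last joint's range is limited). The gripper opens to 87 mm and grips with 3 to 60 N. Pads are 19 mm wide; open, the fingers measure 117 mm over their backs; the gripper's body (75 mm by 190 mm) begins 51 mm behind the grasp point.
Start: joints at [-86.431, 30.224, 82.088, -0, 67.689, -10.227], TCP at [0.149, -0.607, 0.223] pointing down, gripper open.
Joint ranges: [-176.69, 176.69], [-43.24, 126.21], [12.49, 139.97], [-82, 262], [0, 151.66], [-163.58, 163.58]. Speed limits (degrees/s): [159.86, 159.86, 180, 180, 180, 180].

INTERFACE

Orientations are given as a 3x3 rotation matrix whose columns are the frame's x, y, z axes.
In Python, from rig import read_state, capture, hand_in gives the robot as it stands. The module is installed in compiled form; this text tells all that it offers.
- The arm moves only by the tool send_rows, never from a script. Its argument "moves" is one flat list of numbers, 7 for each row, row after row: the turn, a rotation vector about the world's x, y, z in degrees, then the shift along the world's x, y, z in cm, then the gripper's target within -1 to 1 (fully open at 1, half-way at 0, shut at -1). In form: [rx, ry, rz, tx, ty, tz, hand, rx, ry, rz, tx, ty, tz, hand, ...]. A call has 1 to 20 rows; each row shifts and turns the commanded pose from where the row before left it; what a row does not reach is not made up. A row lasts 1/10 s, in which the tool goes at most 50 mm and 8.59 degrees, less where a joint would pass 70% of its speed; a pose out of reach is approached as far as the arm can. A call with a gripper value outside its range is refused whole. The fingers move at their own pace and stop on an object; the grip force is fixed at half the most. Time passes only in rows, so rows that do not move let the fingers close. It gives the time, the measured TCP pose, the force and the opening at its end, in the units of the state.
- read_state(): the state, without advancing time (a new reading comes with each control period).
- capture(name): name is "scene" or "top"; returns a dict with "pixels" (420x560x3 uint8, red, green, blue), "vertical_fov" (degrees; the focal length in pixels is half the picture's height over the tangent of half this angle, whatever the lens; pixels are square), "cx", "cy" (the principal point, pixels), "dist" ([k1, k2, p1, p2, k3] as OpenCV has them; the pictures are not rectified), "rvec" (rotation vector, rad) and "tvec" (3), from world to camera coordinates, as OpenCV has them. Camera axes: x right, y down, z forward; pixel columns grow to the right and rows downward; lengths in m; the calibration is good to about 2 mm. A picture is of the moment at which its call begins. There is no depth.
- hand_in(): hands the job in, once; it reports no verdict.
The state is a dict: "time_s": time; "joint_positions": joint angles; "qvel": joint speeds; "tau": joint torques, N m; "position": TCP position; "tcp_rot": TCP orientation; "force": force on the tool from outside, world axes, zero at the start; "moment": the same for the moment, N m; "opening": opening from 0.0 (shut) to 1.0 (fully open).
Only numpy, scipy, OpenCV 4.12 (cv2) and the standard library are available. Lean on these libraries where they do the work, as an engineer would, in place of code of your own. Each camera call takes 0.05 s, during which the arm holds its last target.

## Working session

There is one attempt and no reset: what is moved stays moved. The work goes in short steps, Python scripts to look and compute and a tool call to move; the robot and the scene stay as the last step left them, time stands still between calls to the robot, and variables do not carry over. Pictures are saved under pics/ and viewed, and the job is handed in when it is done.

Besides the shell and the picture viewer there is one more tool, called by a JSON object that holds its "api" and its "payload". send_rows: Moves the arm, as the interface text tells. Its arguments: {"type":"object","properties":{"moves":{"type":"array","items":{"type":"number"}}},"required":["moves"]}

```bash
mkdir -p pics; cat > h.py <<'E'
import numpy as np, cv2
from rig import read_state, capture, hand_in
def cam(name):
    c=capture(name); im=c["pixels"]; H=im.shape[0]
    f=H/2/np.tan(np.radians(c["vertical_fov"])/2)
    K=np.array([[f,0,c["cx"]],[0,f,c["cy"]],[0,0,1]])
    return im,K,np.array(c["dist"],float),np.array(c["rvec"],float).reshape(3),np.array(c["tvec"],float).reshape(3)
def save(im,fn,s=1): cv2.imwrite(fn,cv2.resize(im[:,:,::-1],None,fx=s,fy=s,interpolation=cv2.INTER_CUBIC))
def unproj(uv,z,C):
    im,K,d,r,t=C
    p=cv2.undistortPoints(np.array(uv,float).reshape(-1,1,2),K,d).reshape(-1,2)
    R=cv2.Rodrigues(r)[0]; o=-R.T@t
    D=np.c_[p,np.ones(len(p))]@R
    return o+D*((z-o[2])/D[:,2])[:,None]
def proj(X,C):
    im,K,d,r,t=C
    return cv2.projectPoints(np.array(X,float).reshape(-1,3),r,t,K,d)[0].reshape(-1,2)
E
python3 - <<'E'
from h import *
for n in("scene","top"):
    C=cam(n); save(C[0],f"pics/{n}0.png",800/560); R=cv2.Rodrigues(C[3])[0]; print(n,C[1][0,0],C[2],-R.T@C[4],R[2])
s=read_state(); print(s)
E
```

```text
scene 388.48369653133847 [-0.08142446  0.          0.          0.          0.        ] [0.12230637 0.75975196 0.44394925] [ 0.45801728 -0.76517036 -0.45247596]
top 431.7066637816534 [0.03453941 0.         0.         0.         0.        ] [0.40375292 0.1178149  1.09424791] [ 0.12874473 -0.00429168 -0.99166848]
{'time_s': 0.1, 'joint_positions': array([-8.64316115e+01,  3.02720183e+01,  8.21488948e+01,  8.25323334e-04,
        6.76907597e+01, -1.02291614e+01]), 'qvel': array([ 0.01525098, -0.12058395, -0.13804563, -0.03618925,  0.04128255,
       -0.06772861]), 'tau': array([ 1.25724919e-04, -4.40984881e+01, -1.77150822e+01,  6.34252816e-02,
        5.34327643e-02, -4.76688001e-05]), 'position': array([ 0.14902844, -0.60629041,  0.22168772]), 'tcp_rot': array([[ 9.71145806e-01,  2.38486502e-01, -1.08008405e-04],
       [ 2.38486256e-01, -9.71143923e-01,  1.94610620e-03],
       [ 3.59228355e-04, -1.91571140e-03, -9.99998101e-01]]), 'force': array([ 0.54221228, -0.60447492, -0.11068187]), 'moment': array([-0.01877374,  0.03974909,  0.01710694]), 'opening': 1.0021764325765405}
```

View pics/scene0.png

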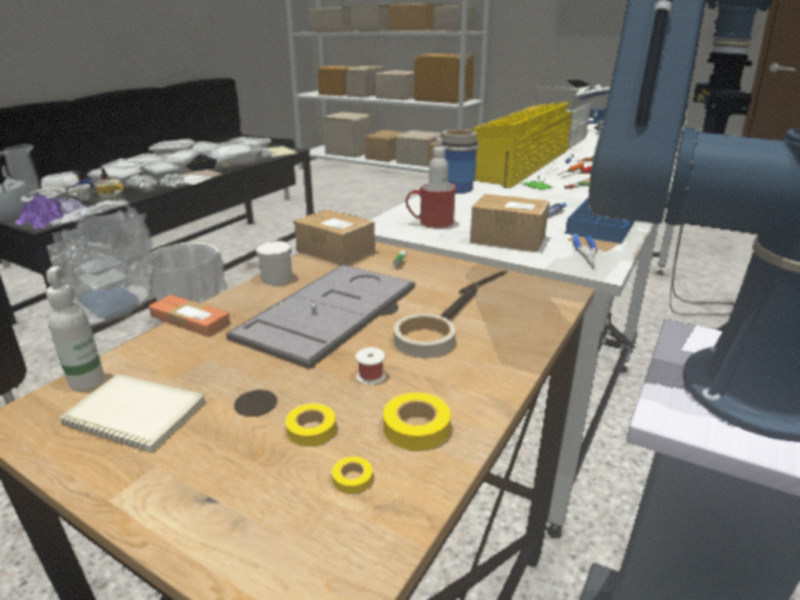

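View pics/top0.png

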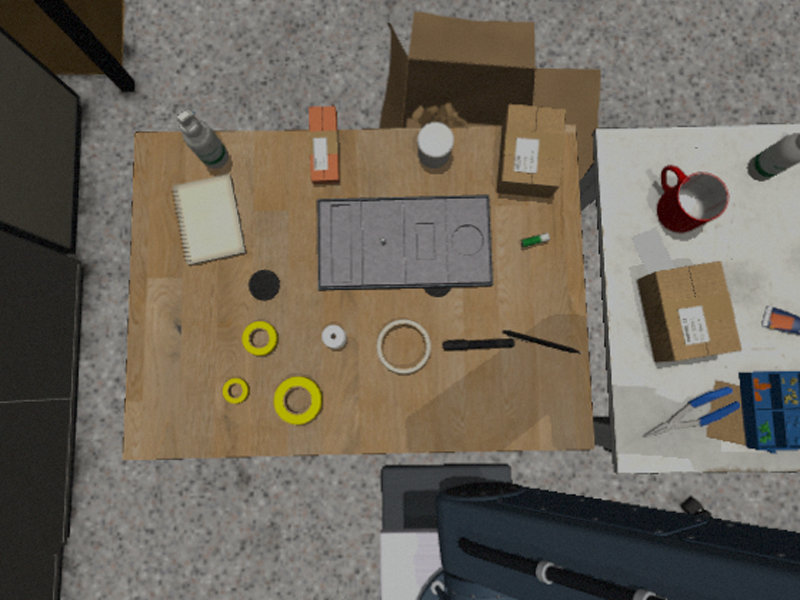

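The top view (800 px wide) shows the tray inserts from left to right: trough (335,243), post (382,241), slot (425,241) and well (467,240). The marker is at (478,344), the pen at (540,341), the green battery at (536,240) and the spool at (334,337). There are yellow rolls at (259,338), (236,390) and (298,400), and a beige ring at (404,346). Next I'll measure these.

```bash
python3 - <<'E'
from h import *
C=cam("top"); im=C[0]; s=0.7
hsv=cv2.cvtColor(im,cv2.COLOR_RGB2HSV)
def comps(mask,name,z,amin=15):
    n,l,st,ce=cv2.connectedComponentsWithStats(mask.astype(np.uint8))
    for i in range(1,n):
        if st[i,4]<amin: continue
        ys,xs=np.where(l==i)
        cnt=max(cv2.findContours((l==i).astype(np.uint8),0,2)[0],key=len)
        P=unproj(cnt.reshape(-1,2),z,C)[:,:2]
        r=cv2.minAreaRect((P*1000).astype(np.float32)); (ccx,rr)=cv2.minEnclosingCircle((P*1000).astype(np.float32))
        print(name,'px',ce[i].round(1),st[i,4],'rect',np.round(r[0],1),np.round(r[1],1),round(r[2],1),'circ',np.round(ccx,1),round(2*rr,1))
roi=np.zeros(im.shape[:2],bool); roi[95:315,95:408]=1
h,sa,v=[hsv[...,i].astype(int) for i in range(3)]
comps(roi&(h>22)&(h<35)&(sa>180)&(v>120),'yellow',.018)
comps(roi&(h>45)&(h<90)&(sa>80),'green',.0075,5)
m=roi&(v<50); m[:,:300]=0; comps(m,'black',.012)
m=roi.copy(); m[:]=0; m[220:250,220:250]=1; comps(m&(sa<60)&(v>120),'spool',.036)
m[:]=0; m[215:265,255:310]=1; comps(m&(sa<75)&(v>130),'beige',.018)
def crop(x0,x1,y0,y1,n,k): save(im[y0:y1,x0:x1],n,k)
crop(215,350,130,210,'pics/tray.png',5.9)
crop(300,410,155,255,'pics/right.png',6)
crop(150,310,215,305,'pics/left.png',5)
E
```

```text
yellow px [181.1 236.3] 300 rect [483.4 365.7] [59.6 57.3] 88.8 circ [484.  365.6] 60.0
yellow px [164.1 273.1] 157 rect [394.5 406.2] [42.2 40.6] 44.9 circ [394.1 405.8] 43.3
yellow px [208. 280.] 556 rect [375.2 298.4] [79.  77.5] 88.8 circ [375.5 298.7] 81.7
green px [151.5 110.5] 35 rect [815.2 447.9] [14.8 42.5] 38.6 circ [820.9 452.5] 42.5
green px [371.6 168.4] 71 rect [ 649.6 -119.4] [13.9 33.3] 13.1 circ [ 648.7 -119.2] 34.0
black px [365.5 133.9] 101 rect [ 739.9 -109.9] [98.5 14. ] 80.4 circ [ 743.2 -110.5] 98.5
black px [314.5 138. ] 16 rect [731.4  25.4] [38.7  0. ] -91.2 circ [731.4  25.4] 38.7
black px [309.  202.5] 111 rect [560.6  29. ] [76.1 17.9] 88.9 circ [563.2  29. ] 77.2
black px [378.2 239. ] 162 rect [ 468.1 -125.6] [133.3   8.3] 72.8 circ [ 467.8 -125.5] 133.4
black px [333.7 240.6] 292 rect [465.7 -16.9] [ 15.7 122.8] 0.3 circ [467.3 -16.9] 122.8
spool px [233.1 235.1] 215 rect [482.5 233.9] [40.2 37.9] 44.3 circ [483.7 233.8] 42.9
beige px [282.1 241.7] 345 rect [465.3 114.3] [93.6 92.4] 62.5 circ [464.8 114.5] 95.5
```

View pics/tray.png

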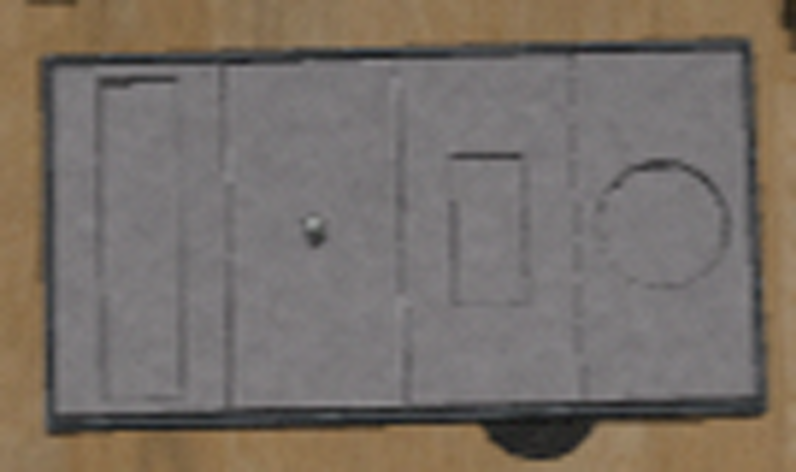

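View pics/right.png

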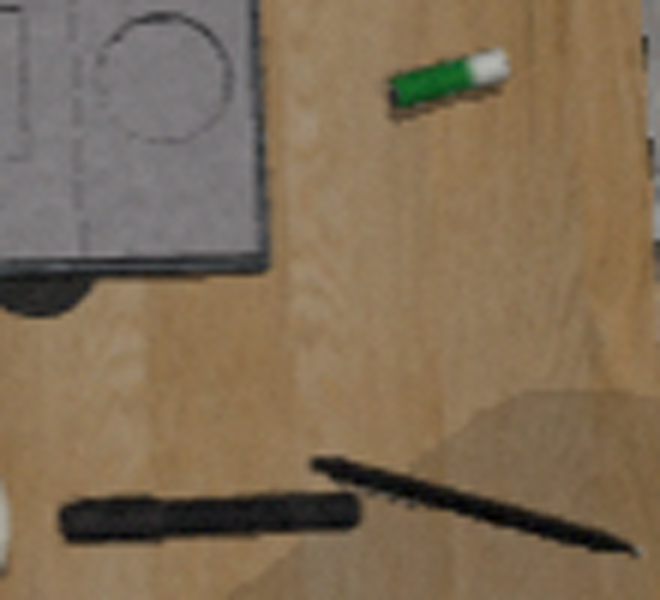

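View pics/left.png

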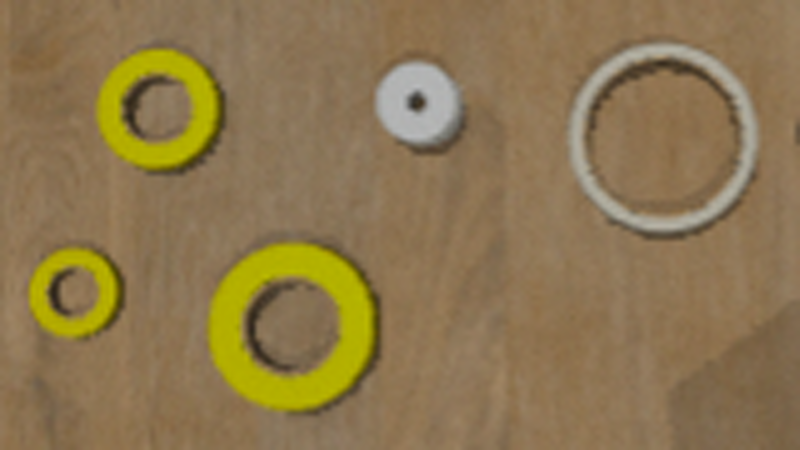

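```bash
python3 - <<'E'
from h import *
from scipy.optimize import least_squares
C=cam("top"); im=C[0]
k=796/135
def c(p): p=np.array(p,float).reshape(-1,2); return (p+.5)/k-.5+[215,130]
u=lambda p,z: (unproj(c(p),z,C)[:,:2]*1000)
T=u([(42,60),(747,42),(765,412),(50,430)],.012)
print('tray',T.round(1),np.linalg.norm(np.diff(T,axis=0),axis=1), T.mean(0))
S=u([(449,155),(523,154),(528,304),(453,304)],.013);print('slot',S.round(1),S.mean(0),np.linalg.norm(np.diff(S,axis=0),axis=1))
Q=u([(98,78),(178,78),(184,398),(104,398)],.013);print('trough',Q.round(1),Q.mean(0),np.linalg.norm(np.diff(Q,axis=0),axis=1))
print('well',u([(664,225)],.013),u([(664,160),(664,290),(598,225),(730,225)],.013))
print('post top',u([(314,218)],.032),'base',u([(316,240)],.013))
print('seams',u([(222,65),(228,408),(395,75),(407,405),(571,55),(585,400)],.013))
# model fit of tray: inserts at offsets; y along tray
d=T.mean(0); 
def tp(x,y,th,P): 
    R=np.array([[np.cos(th),-np.sin(th)],[np.sin(th),np.cos(th)]]); return np.array(P)@R.T+[x,y]
M=[(83,156),(83,-156),(-83,-156),(-83,156)]
r=least_squares(lambda p:(tp(*p,M)-T).ravel(),[d[0],d[1],0]).x
print('fit',r[:2],np.degrees(r[2]))
for n,o in zip(['trough','post','slot','well'],[112.5+0,37.5,-37.5,-112.5]): print(n,tp(*r,[(0,o)]))
# marker, battery crop right: origin (300,155), k=6
c2=lambda p:(np.array(p,float)+.5)/6-.5+[300,155]
A=unproj(c2([(60,523),(360,511)]),.010,C)[:,:2]*1000; print('marker ends',A,A.mean(0),np.linalg.norm(A[1]-A[0]))
A=unproj(c2([(391,93),(509,65)]),.0085,C)[:,:2]*1000; print('bat ends',A,A.mean(0),np.linalg.norm(A[1]-A[0]),np.degrees(np.arctan2(*(A[1]-A[0]))))
A=unproj(c2([(312,462),(637,550)]),.006,C)[:,:2]*1000; print('pen ends',A)
E
```

```text
tray [[731.3 264.8]
 [733.4 -43.8]
 [569.5 -45.5]
 [567.7 261.8]] [308.57930956 163.957864   307.32746235] [650.48850758 109.30151407]
slot [[685.2  87.8]
 [685.   55.6]
 [618.5  55.1]
 [619.2  87.5]] [651.96470363  71.50793068] [32.21481666 66.42134237 32.40662397]
trough [[722.5 240.2]
 [721.9 205.3]
 [580.4 204.1]
 [581.  238.5]] [651.43688699 222.03614098] [ 34.8990179  141.51724411  34.35803074]
well [[652.19609025  -4.7382177 ]] [[681.04992023  -5.68264593]
 [623.52039213  -3.79445125]
 [652.77577632  23.86936677]
 [651.61152026 -33.33207083]]
post top [[653.83927998 146.46695669]] base [[648.55922279 146.26891664]]
seams [[727.34421334 186.07174184]
 [575.63207727 185.25415443]
 [721.40805831 110.57084875]
 [575.42253027 108.31805468]
 [728.86448748  33.43597212]
 [576.08088535  31.74846837]]
fit [650.48850758 109.30151407] 0.45784427634822306
trough [[649.58954201 221.79792229]]
post [[650.18885239 146.80031681]]
slot [[650.78816277  71.80271133]]
well [[651.38747314  -3.19489414]]
marker ends [[464.23518557  45.41686179]
 [466.82185947 -80.06021748]] [465.52852252 -17.32167784] 125.50373820089041
bat ends [[ 645.12325393 -101.23158004]
 [ 656.27282372 -152.09095167]] [ 650.69803882 -126.66126586] 52.067154599605104 167.63502428117243
pen ends [[ 488.02749609  -61.53961826]
 [ 448.59588959 -195.57285705]]
```

Every size matches what it should be: tapes 60, 43 and 82 mm, ring 94 mm, spool 40 mm, slot 66x32, trough 142x35, well 57 and marker 125.5. The targets are trough (651,222), post (651,146.6), slot (652,71.5) and well (652,-4). I'll move to above the marker first.

{"api": "send_rows", "payload": {"moves": [0, 0, 4.84, 1.98, 3.68, -0.6, 1, 0, 0, 4.84, 1.98, 3.68, -0.6, 1, 0, 0, 4.84, 1.98, 3.68, -0.6, 1, 0, 0, 4.84, 1.98, 3.68, -0.6, 1, 0, 0, 4.84, 1.98, 3.68, -0.6, 1, 0, 0, 4.84, 1.98, 3.68, -0.6, 1, 0, 0, 4.84, 1.98, 3.68, -0.6, 1, 0, 0, 4.84, 1.98, 3.68, -0.6, 1, 0, 0, 4.84, 1.98, 3.68, -0.6, 1, 0, 0, 4.84, 1.98, 3.68, -0.6, 1, 0, 0, 4.84, 1.98, 3.68, -0.6, 1, 0, 0, 4.84, 1.98, 3.68, -0.6, 1, 0, 0, 4.84, 1.98, 3.68, -0.6, 1, 0, 0, 4.84, 1.98, 3.68, -0.6, 1, 0, 0, 4.84, 1.98, 3.68, -0.6, 1, 0, 0, 4.84, 1.98, 3.68, -0.6, 1, 0, 0, 0, 0, 0, 0, 1, 0, 0, 0, 0, 0, 0, 1]}}

```text
time_s: 2.0
position: [0.4659, -0.0173, 0.1263]
tcp_rot: [[-0.024, 1.0, -0.001], [1.0, 0.024, -0.0], [-0.0, -0.001, -1.0]]
force: [-0.1, -0.1, -0.3]
opening: 1.001
```

```bash
cat > st.py <<'E'
from h import *
s=read_state(); R=s["tcp_rot"]
print(round(s["time_s"],2),(s["position"]*1000).round(1),'yang',round(np.degrees(np.arctan2(R[1,1],R[0,1])),2),'z',R[:,2].round(4),'F',s["force"].round(1),'op',round(s["opening"]*87,1),s["joint_positions"].round(1))
E
python3 st.py; python3 - <<'E'
from h import *
C=cam("scene"); save(C[0],"pics/s1.png",800/560); C=cam("top"); save(C[0],"pics/t1.png",800/560)
save(C[0][90:190,330:410],"pics/box.png",6)
S=cam("scene"); save(S[0][140:200,190:300],"pics/boxs.png",6)
E
```

```text
2.0 [465.9 -17.3 126.3] yang 1.37 z [-6.e-04 -2.e-04 -1.e+00] F [-0.1 -0.1 -0.3] op 87.0 [-15.9  27.3 109.8  -0.   42.9 -17.2]
```

View pics/box.png

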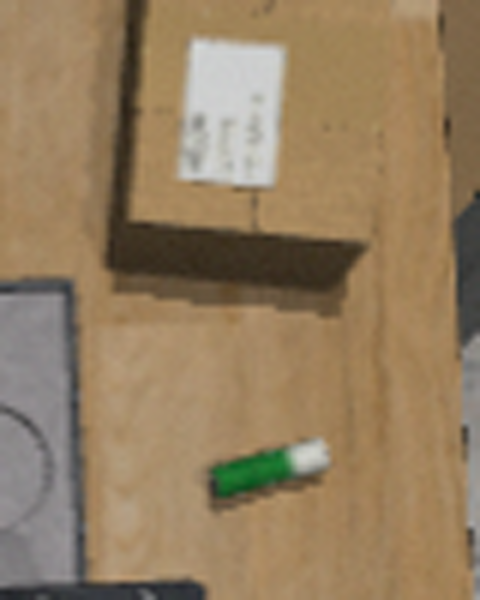

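View pics/boxs.png

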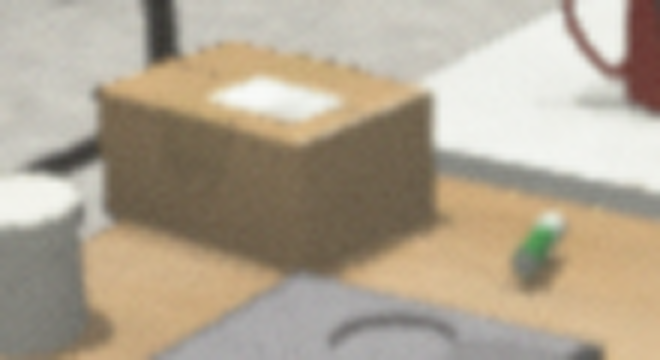

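View pics/s1.png

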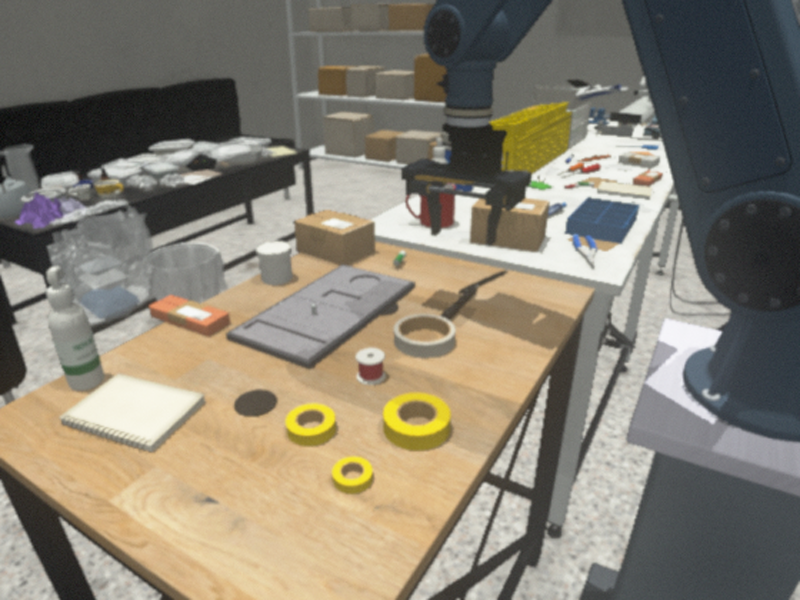

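The box stands behind the battery, and its near bottom edge is around (110-340,270-290) in the crop. I'll measure its height to check clearance for the battery grasp.

```bash
python3 - <<'E'
from h import *
C=cam("top"); c=lambda p:(np.array(p,float)+.5)/6-.5+[330,90]
print('bottom z0',(unproj(c([(112,270),(325,292)]),0,C)*1000).round(1))
for z in (.06,.07,.08,.09,.1): print(z,(unproj(c([(132,224),(366,243)]),z,C)*1000).round(0)[:,:2].tolist())
S=cam("scene"); cs=lambda p:(np.array(p,float)+.5)/6-.5+[190,140]
print('scene base',(unproj(cs([(303,270),(435,222),(108,215)]),0,S)*1000).round(0)[:,:2].tolist())
for z in (.06,.07,.08,.09,.1): print(z,(unproj(cs([(303,145),(432,95),(100,92)]),z,S)*1000).round(0)[:,:2].tolist())
E
```

```text
bottom z0 [[ 742.4  -64.     0. ]
 [ 730.5 -156.     0. ]]
0.06 [[743.0, -63.0], [733.0, -159.0]]
0.07 [[740.0, -61.0], [730.0, -156.0]]
0.08 [[737.0, -60.0], [727.0, -153.0]]
0.09 [[733.0, -58.0], [723.0, -151.0]]
0.1 [[730.0, -56.0], [720.0, -148.0]]
scene base [[752.0, -76.0], [730.0, -160.0], [882.0, -85.0]]
0.06 [[756.0, -87.0], [742.0, -179.0], [893.0, -101.0]]
0.07 [[740.0, -65.0], [726.0, -155.0], [873.0, -78.0]]
0.08 [[723.0, -43.0], [710.0, -130.0], [853.0, -56.0]]
0.09 [[707.0, -21.0], [694.0, -106.0], [833.0, -33.0]]
0.1 [[690.0, 1.0], [678.0, -81.0], [813.0, -11.0]]
```

{"api": "send_rows", "payload": {"moves": [0, 0, 0, 0, 0, -4, 1, 0, 0, 0, 0, 0, -4, 1, 0, 0, 0, 0, 0, -2, 1, 0, 0, 0, 0, 0, -1, 1, 0, 0, 0, 0, 0, -0.8, 1, 0, 0, 0, 0, 0, 0, 1]}}

```text
time_s: 2.85
position: [0.4659, -0.0186, 0.0083]
tcp_rot: [[-0.021, 1.0, -0.0], [1.0, 0.021, 0.0], [0.0, -0.0, -1.0]]
force: [0.6, 0.1, 0.7]
opening: 1.0
```

{"api": "send_rows", "payload": {"moves": [0, 0, 0, 0, 0, 0, -1, 0, 0, 0, 0, 0, 0, -1, 0, 0, 0, 0, 0, 0, -1, 0, 0, 0, 0, 0, 0, -1, 0, 0, 0, 0, 0, 0, -1, 0, 0, 0, 0, 0, 0, -1, 0, 0, 0, 0, 0, 0, -1, 0, 0, 0, 0, 0, 0, -1, 0, 0, 0, 0, 0, 0, -1, 0, 0, 0, 0, 0, 0, -1]}}

```text
time_s: 3.85
position: [0.4658, -0.0181, 0.0085]
tcp_rot: [[-0.022, 1.0, -0.0], [1.0, 0.022, 0.0], [0.0, -0.0, -1.0]]
force: [0.3, 0.3, 0.7]
opening: 0.169
```

```bash
python3 st.py
```

```text
3.85 [465.8 -18.1   8.5] yang 1.24 z [-2.e-04  0.e+00 -1.e+00] F [0.3 0.3 0.7] op 14.7 [-16.   41.2 113.3  -0.   25.5 -17.2]
```

{"api": "send_rows", "payload": {"moves": [0, 0, 0, 0, 0, 1, -1, 0, 0, 0, 0, 0, 2, -1, 0, 0, 0, 0, 0, 3, -1, 0, 0, 0, 0, 0, 3, -1, 0, 0, 0, 0, 0, 0, -1]}}

```text
time_s: 4.35
position: [0.4682, -0.0186, 0.1021]
tcp_rot: [[-0.022, 1.0, 0.008], [1.0, 0.022, -0.002], [-0.002, 0.007, -1.0]]
force: [1.1, -0.2, -0.1]
opening: 0.167
```

```bash
python3 st.py;python3 - <<'E'
from h import *
C=cam("scene"); save(C[0][130:290,200:420],"pics/s2.png",3.6)
E
```

```text
4.35 [468.2 -18.6 102.1] yang 1.25 z [ 0.0075 -0.0021 -1.    ] F [ 1.1 -0.2 -0.1] op 14.5 [-16.   30.  110.9   0.   38.7 -17.2]
```

View pics/s2.png

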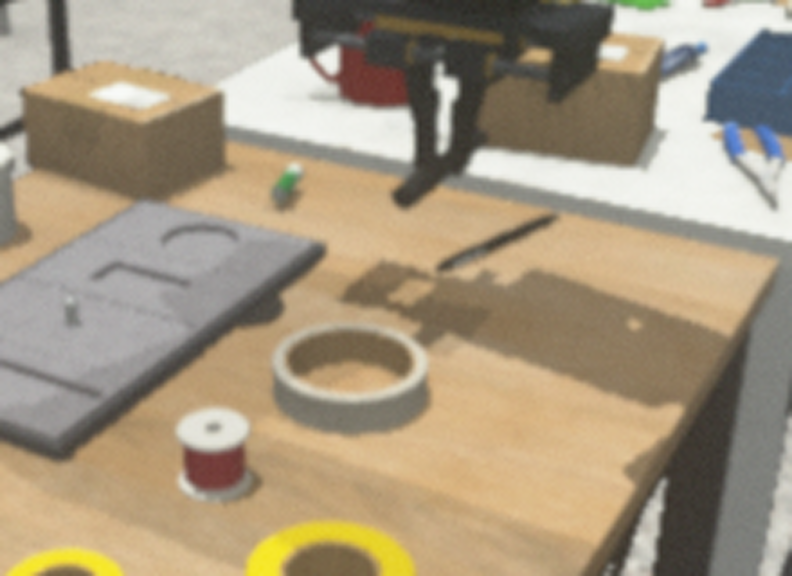

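{"api": "send_rows", "payload": {"moves": [0, 0, 7.44, 1.54, 2.0, 0, -1, 0, 0, 7.44, 1.54, 2.0, 0, -1, 0, 0, 7.44, 1.54, 2.0, 0, -1, 0, 0, 7.44, 1.54, 2.0, 0, -1, 0, 0, 7.44, 1.54, 2.0, 0, -1, 0, 0, 7.44, 1.54, 2.0, 0, -1, 0, 0, 7.44, 1.54, 2.0, 0, -1, 0, 0, 7.44, 1.54, 2.0, 0, -1, 0, 0, 7.44, 1.54, 2.0, 0, -1, 0, 0, 7.44, 1.54, 2.0, 0, -1, 0, 0, 7.44, 1.54, 2.0, 0, -1, 0, 0, 7.44, 1.54, 2.0, 0, -1, 0, 0, 0, 0, 0, -3, -1, 0, 0, 0, 0, 0, -2, -1, 0, 0, 0, 0, 0, 0, -1, 0, 0, 0, 0, 0, 0, -1]}}

```text
time_s: 6.0
position: [0.6497, 0.2216, 0.0472]
tcp_rot: [[-1.0, -0.009, -0.003], [-0.009, 1.0, -0.0], [0.003, -0.0, -1.0]]
force: [0.4, 0.6, -0.6]
opening: 0.171
```

```bash
python3 st.py;python3 - <<'E'
from h import *
C=cam("scene"); save(C[0][130:290,120:340],"pics/s3.png",3.6)
C=cam("top"); save(C[0][120:220,200:360],"pics/t3.png",5)
E
```

```text
6.0 [649.7 221.6  47.2] yang 90.51 z [-2.8e-03 -5.0e-04 -1.0e+00] F [ 0.4  0.6 -0.6] op 14.9 [  9.5  46.9  79.3  -0.   54.  -81. ]
```

View pics/s3.png

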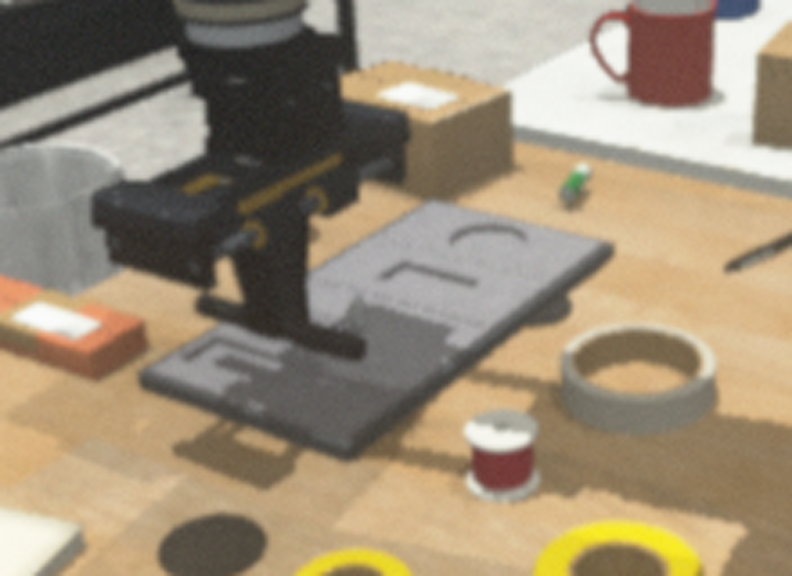

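View pics/t3.png

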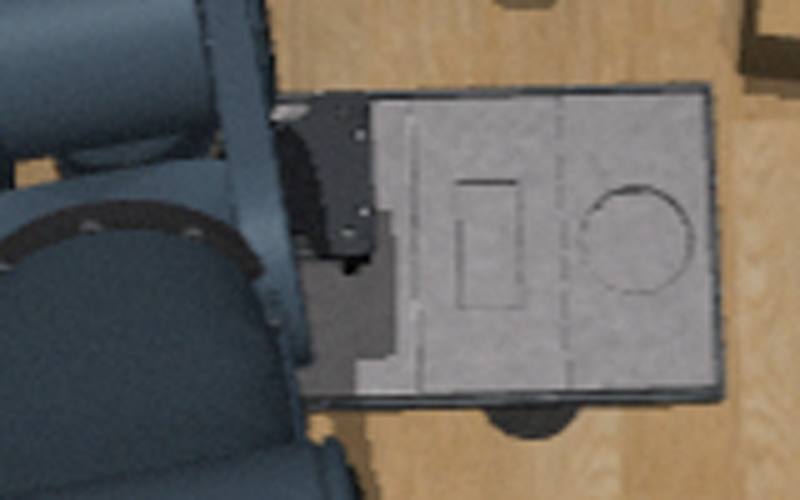

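{"api": "send_rows", "payload": {"moves": [0, 0, 0, 0, 0, -1.5, -1, 0, 0, 0, 0, 0, -1, -1, 0, 0, 0, 0, 0, -0.4, -1, 0, 0, 0, 0, 0, -0.2, -1, 0, 0, 0, 0, 0, 0, -1, 0, 0, 0, 0, 0, 0, -1]}}

```text
time_s: 6.7
position: [0.6509, 0.2219, 0.0177]
tcp_rot: [[-1.0, -0.009, 0.0], [-0.009, 1.0, 0.0], [-0.0, 0.0, -1.0]]
force: [0.2, 0.0, -0.3]
opening: 0.164
```

```bash
python3 st.py
```

```text
6.7 [650.9 221.9  17.7] yang 90.52 z [ 5.e-04  1.e-04 -1.e+00] F [ 0.2  0.  -0.3] op 14.2 [  9.5  49.2  79.7  -0.   51.1 -81. ]
```

{"api": "send_rows", "payload": {"moves": [0, 0, 0, 0, 0, -0.2, -1, 0, 0, 0, 0, 0, 0, -1, 0, 0, 0, 0, 0, 0, 0, 0, 0, 0, 0, 0, 0, 0, 0, 0, 0, 0, 0, 0, 0, 0, 0, 0, 0, 0, 0, 0, 0, 0, 0, 0, 0, 0, 0, 0, 0, 0, 0, 0, 2, 0, 0, 0, 0, 0, 0, 4, 0, 0, 0, 0, 0, 0, 4, 1]}}

```text
time_s: 7.7
position: [0.6498, 0.2217, 0.1155]
tcp_rot: [[-1.0, -0.009, -0.003], [-0.009, 1.0, -0.0], [0.003, -0.0, -1.0]]
force: [0.6, -0.9, -0.3]
opening: 0.533
```

```bash
python3 st.py;python3 - <<'E'
from h import *
C=cam("scene"); save(C[0][160:290,140:340],"pics/s4.png",4)
E
```

```text
7.7 [649.8 221.7 115.5] yang 90.51 z [-2.7e-03 -4.0e-04 -1.0e+00] F [ 0.6 -0.9 -0.3] op 46.4 [  9.5  41.9  77.4   0.   60.9 -81. ]
```

View pics/s4.png

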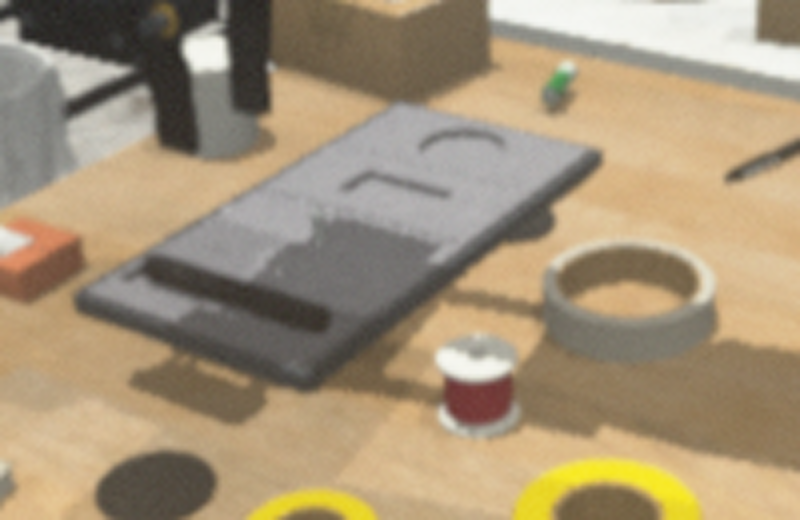

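The marker lies in the trough. The box behind the battery rules out gripping across its width, so I'll grip it end to end. With that grip the gripper body will face the white cup at the slot, so I'll check that clearance first.

```bash
python3 - <<'E'
from h import *
import glob
C=cam("top")
a=cv2.imread("pics/top0.png"); save(cv2.imread("pics/top0.png")[100:200,380:600][:,:,::-1],"pics/cup.png",3.6)
a=cv2.imread("pics/scene0.png"); save(a[200:300,230:420][:,:,::-1],"pics/cups.png",4.2)
E
```

```text
(no output)
```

View pics/cup.png

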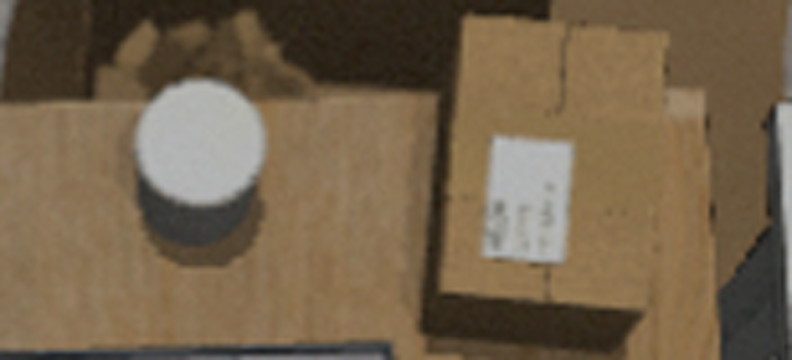

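View pics/cups.png

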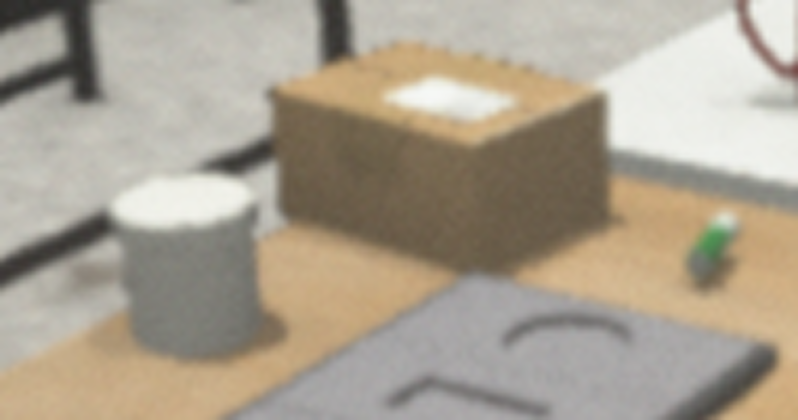

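{"api": "send_rows", "payload": {"moves": [0, 0, 1.19, 0, -3.48, 0, 1, 0, 0, 1.19, 0, -3.48, 0, 1, 0, 0, 1.19, 0, -3.48, 0, 1, 0, 0, 1.19, 0, -3.48, 0, 1, 0, 0, 1.19, 0, -3.48, 0, 1, 0, 0, 1.19, 0, -3.48, 0, 1, 0, 0, 1.19, 0, -3.48, 0, 1, 0, 0, 1.19, 0, -3.48, 0, 1, 0, 0, 1.19, 0, -3.48, 0, 1, 0, 0, 1.19, 0, -3.48, 0, 1, 0, 0, 0, 0, 0, -3, 1, 0, 0, 0, 0, 0, -2, 1, 0, 0, 0, 0, 0, 0, 1, 0, 0, 0, 0, 0, 0, 1]}}

```text
time_s: 9.2
position: [0.6503, -0.1259, 0.0649]
tcp_rot: [[-0.977, -0.215, -0.001], [-0.215, 0.977, 0.0], [0.001, 0.001, -1.0]]
force: [-0.5, -0.3, 1.5]
opening: 0.998
```

```bash
python3 st.py;python3 - <<'E'
from h import *
C=cam("scene"); save(C[0][120:240,190:350],"pics/s5.png",5)
C=cam("top"); save(C[0][120:220,310:410],"pics/t5.png",6)
E
```

```text
9.2 [ 650.3 -125.9   64.9] yang 102.42 z [-1.4e-03  5.0e-04 -1.0e+00] F [-0.5 -0.3  1.5] op 86.9 [ -20.6   44.    82.9   -0.    53.2 -123. ]
```

View pics/s5.png

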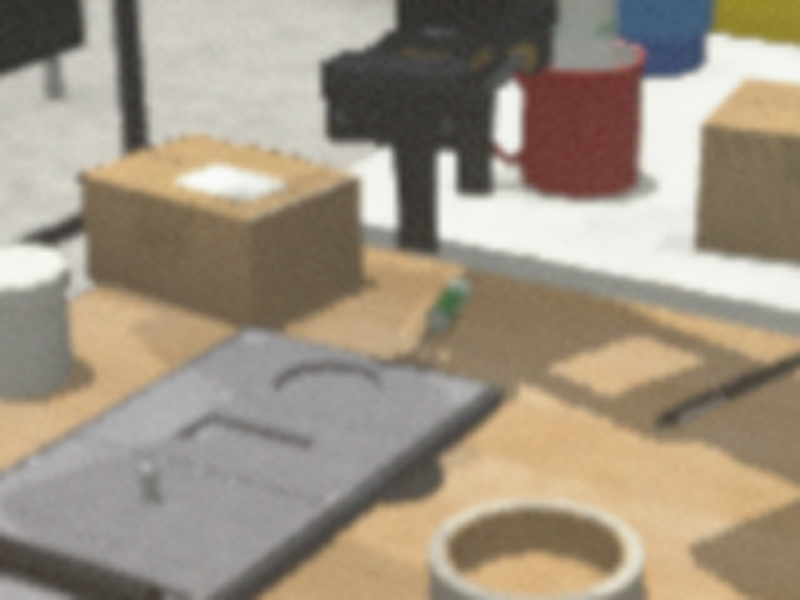

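View pics/t5.png

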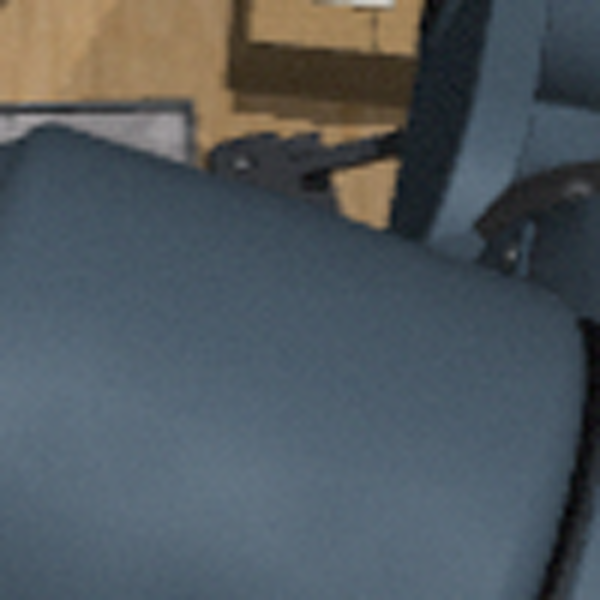

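The body clears the box. I'll go down and grip.

{"api": "send_rows", "payload": {"moves": [0, 0, 0, 0, 0, -3, 1, 0, 0, 0, 0, 0, -2, 1, 0, 0, 0, 0, 0, -0.7, 1, 0, 0, 0, 0, 0, -0.3, 1, 0, 0, 0, 0, 0, 0, 1, 0, 0, 0, 0, 0, 0, -1, 0, 0, 0, 0, 0, 0, -1, 0, 0, 0, 0, 0, 0, -1, 0, 0, 0, 0, 0, 0, -1, 0, 0, 0, 0, 0, 0, -1, 0, 0, 0, 0, 0, 0, -1, 0, 0, 0, 0, 0, 0, -1]}}

```text
time_s: 10.5
position: [0.6507, -0.1261, 0.0057]
tcp_rot: [[-0.977, -0.215, 0.0], [-0.215, 0.977, 0.0], [-0.0, -0.0, -1.0]]
force: [-0.3, 0.6, 0.7]
opening: 0.572
```

```bash
python3 st.py
```

```text
10.5 [ 650.7 -126.1    5.7] yang 102.41 z [ 0.  0. -1.] F [-0.3  0.6  0.7] op 49.8 [ -20.6   48.9   83.8    0.    47.3 -123. ]
```

{"api": "send_rows", "payload": {"moves": [0, 0, 0, 0, 0, 1, -1, 0, 0, 0, 0, 0, 3, -1, 0, 0, 0, 0, 0, 4, -1, 0, 0, -7.84, 0, 1.52, 0, -1, 0, 0, -7.84, 0, 1.52, 0, -1, 0, 0, -7.84, 0, 1.52, 0, -1, 0, 0, -7.84, 0, 1.52, 0, -1, 0, 0, -7.84, 0, 1.52, 0, -1, 0, 0, -7.84, 0, 1.52, 0, -1, 0, 0, -7.84, 0, 1.52, 0, -1, 0, 0, -7.84, 0, 1.52, 0, -1, 0, 0, -7.84, 0, 1.52, 0, -1, 0, 0, -7.84, 0, 1.52, 0, -1, 0, 0, -7.84, 0, 1.52, 0, -1, 0, 0, -7.84, 0, 1.52, 0, -1, 0, 0, -7.84, 0, 1.52, 0, -1, 0, 0, 0, 0, 0, -3, -1, 0, 0, 0, 0, 0, 0, -1, 0, 0, 0, 0, 0, 0, -1]}}

```text
time_s: 12.4
position: [0.6501, 0.0714, 0.0555]
tcp_rot: [[-0.009, 1.0, -0.002], [1.0, 0.009, -0.0], [-0.0, -0.002, -1.0]]
force: [0.3, -0.1, 0.0]
opening: 0.569
```

```bash
python3 st.py;python3 - <<'E'
from h import *
C=cam("scene"); save(C[0][140:270,150:310],"pics/s6.png",5)
E
```

```text
12.4 [650.1  71.4  55.5] yang 0.51 z [-0.0017 -0.     -1.    ] F [ 0.3 -0.1  0. ] op 49.5 [-3.5 44.3 84.4 -0.  51.4 -4. ]
```

View pics/s6.png

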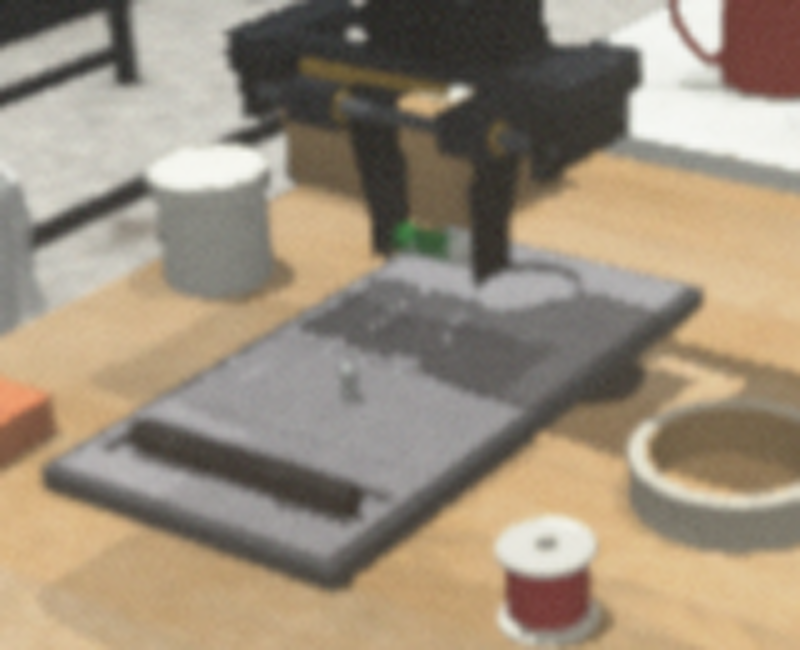

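{"api": "send_rows", "payload": {"moves": [0, 0, 0, 0.1, 0, -2, -1, 0, 0, 0, 0, 0, -1.5, -1, 0, 0, 0, 0, 0, -0.4, -1, 0, 0, 0, 0, 0, 0, -1, 0, 0, 0, 0, 0, 0, -1]}}

```text
time_s: 12.95
position: [0.6521, 0.0713, 0.017]
tcp_rot: [[-0.009, 1.0, 0.001], [1.0, 0.009, -0.0], [-0.0, 0.001, -1.0]]
force: [0.0, -0.3, -0.1]
opening: 0.572
```

```bash
python3 st.py
```

```text
12.95 [652.1  71.3  17. ] yang 0.49 z [ 7.e-04 -1.e-04 -1.e+00] F [ 0.  -0.3 -0.1] op 49.8 [-3.5 47.6 84.8 -0.  47.5 -4. ]
```

{"api": "send_rows", "payload": {"moves": [0, 0, 0, 0, 0, -0.25, -1, 0, 0, 0, 0, 0, 0, -1, 0, 0, 0, 0, 0, 0, -1, 0, 0, 0, 0, 0, 0, 0.5, 0, 0, 0, 0, 0, 0, 0.5, 0, 0, 0, 0, 0, 0, 0.5, 0, 0, 0, 0, 0, 0, 0.5, 0, 0, 0, 0, 0, 2, 1, 0, 0, 0, 0, 0, 4, 1, 0, 0, 0, 0, 0, 4, 1]}}

```text
time_s: 13.95
position: [0.6508, 0.0715, 0.1141]
tcp_rot: [[-0.009, 1.0, -0.003], [1.0, 0.009, 0.0], [0.0, -0.003, -1.0]]
force: [1.7, -0.0, 0.5]
opening: 0.936
```

```bash
python3 st.py;python3 - <<'E'
from h import *
C=cam("scene"); save(C[0][140:270,150:310],"pics/s7.png",5)
E
```

```text
13.95 [650.8  71.5 114.1] yang 0.49 z [-2.7e-03  2.0e-04 -1.0e+00] F [ 1.7 -0.   0.5] op 81.5 [-3.5 39.8 82.6  0.  57.7 -4. ]
```

View pics/s7.png

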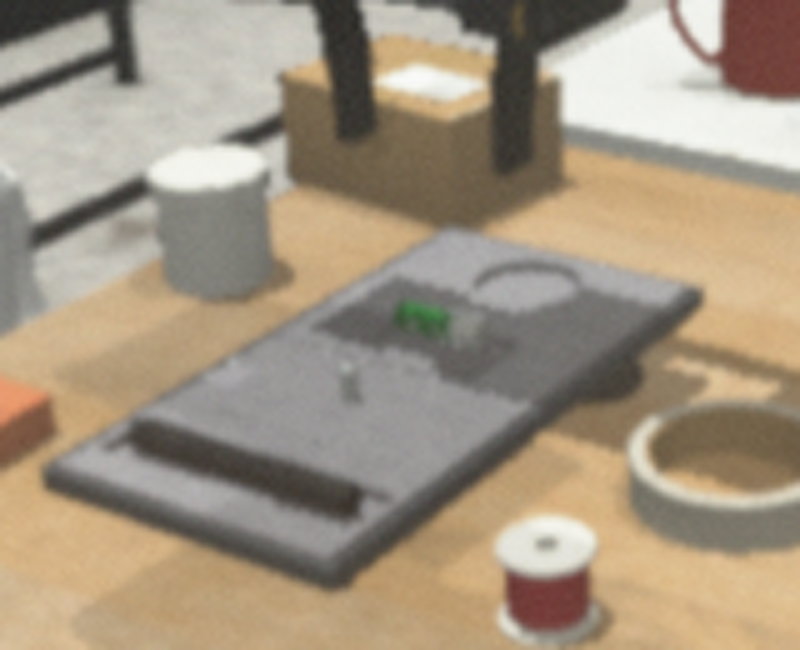

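{"api": "send_rows", "payload": {"moves": [0, 0, 0, -2.8, 2.7, 0, 1, 0, 0, 0, -2.8, 2.7, 0, 1, 0, 0, 0, -2.8, 2.7, 0, 1, 0, 0, 0, -2.8, 2.7, 0, 1, 0, 0, 0, -2.8, 2.7, 0, 1, 0, 0, 0, -2.8, 2.75, 0, 1, 0, 0, 0, 0, 0, -3, 1, 0, 0, 0, 0, 0, -2, 1, 0, 0, 0, 0, 0, 0, 1, 0, 0, 0, 0, 0, 0, 1]}}

```text
time_s: 15.0
position: [0.4838, 0.234, 0.0641]
tcp_rot: [[-0.009, 1.0, -0.0], [1.0, 0.009, -0.0], [-0.0, -0.0, -1.0]]
force: [0.3, -0.1, -0.3]
opening: 0.999
```

```bash
python3 st.py;python3 - <<'E'
from h import *
C=cam("scene"); save(C[0][180:330,170:330],"pics/s8.png",4)
E
```

```text
15.0 [483.8 234.   64.1] yang 0.49 z [-3.e-04 -1.e-04 -1.e+00] F [ 0.3 -0.1 -0.3] op 86.9 [ 13.9  37.4 101.9  -0.   40.7  13.4]
```

View pics/s8.png

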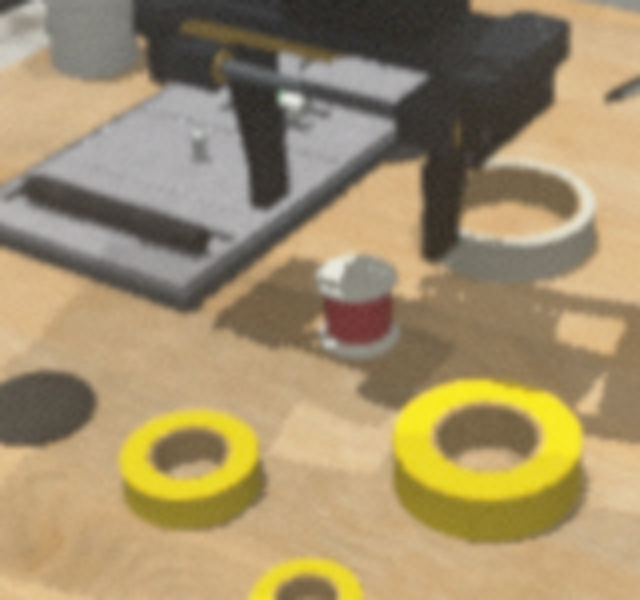

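{"api": "send_rows", "payload": {"moves": [0, 0, 0, 0, 0, -3, 1, 0, 0, 0, 0, 0, -2, 1, 0, 0, 0, 0, 0, -0.5, 1, 0, 0, 0, 0, 0, 0, 1, 0, 0, 0, 0, 0, 0, -1, 0, 0, 0, 0, 0, 0, -1, 0, 0, 0, 0, 0, 0, -1, 0, 0, 0, 0, 0, 0, -1, 0, 0, 0, 0, 0, 0, -1, 0, 0, 0, 0, 0, 0, -1, 0, 0, 0, 0, 0, 0, -1, 0, 0, 0, 0, 0, 0, -1]}}

```text
time_s: 16.25
position: [0.4837, 0.234, 0.0091]
tcp_rot: [[-0.009, 1.0, -0.0], [1.0, 0.009, -0.0], [-0.0, -0.0, -1.0]]
force: [-0.5, 0.3, 0.6]
opening: 0.449
```

```bash
python3 st.py
```

```text
16.25 [483.7 234.    9.1] yang 0.5 z [-1.e-04 -0.e+00 -1.e+00] F [-0.5  0.3  0.6] op 39.0 [ 13.9  43.1 103.    0.   33.9  13.4]
```

{"api": "send_rows", "payload": {"moves": [0, 0, 0, 0, 0, 1, -1, 0, 0, 0, 0, 0, 3, -1, 0, 0, 0, 0, 0, 4, -1, 0, 0, 0, 2.1, -2.98, 0, -1, 0, 0, 0, 2.1, -2.98, 0, -1, 0, 0, 0, 2.1, -2.98, 0, -1, 0, 0, 0, 2.1, -2.98, 0, -1, 0, 0, 0, 2.1, -2.98, 0, -1, 0, 0, 0, 2.1, -2.98, 0, -1, 0, 0, 0, 2.1, -2.98, 0, -1, 0, 0, 0, 2.1, -2.98, 0, -1, 0, 0, 0, 0, 0, -4, -1, 0, 0, 0, 0, 0, 0, -1, 0, 0, 0, 0, 0, 0, -1]}}

```text
time_s: 17.65
position: [0.6502, -0.0041, 0.0485]
tcp_rot: [[-0.009, 1.0, -0.003], [1.0, 0.009, 0.001], [0.001, -0.003, -1.0]]
force: [0.2, 0.3, 0.9]
opening: 0.451
```

```bash
python3 st.py;python3 - <<'E'
from h import *
C=cam("scene"); save(C[0][140:270,170:330],"pics/s9.png",5)
E
```

```text
17.65 [650.2  -4.1  48.5] yang 0.49 z [-3.4e-03  8.0e-04 -1.0e+00] F [0.2 0.3 0.9] op 39.2 [-10.2  44.7  85.1   0.   50.4 -10.7]
```

View pics/s9.png

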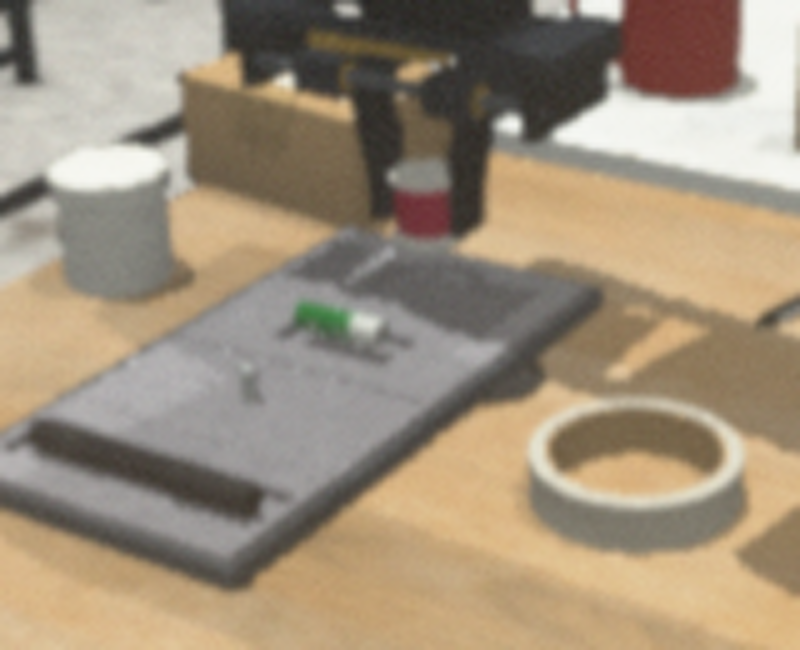

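{"api": "send_rows", "payload": {"moves": [0, 0, 0, 0, 0, -2, -1, 0, 0, 0, 0, 0, -0.8, -1, 0, 0, 0, 0, 0, -0.4, -1, 0, 0, 0, 0, 0, 0, -1, 0, 0, 0, 0, 0, 0, -1]}}

```text
time_s: 18.2
position: [0.6521, -0.0042, 0.0179]
tcp_rot: [[-0.009, 1.0, 0.001], [1.0, 0.009, -0.0], [-0.0, 0.001, -1.0]]
force: [-0.2, -0.1, -0.5]
opening: 0.456
```

```bash
python3 st.py
```

```text
18.2 [652.1  -4.2  17.9] yang 0.52 z [ 1.1e-03 -2.0e-04 -1.0e+00] F [-0.2 -0.1 -0.5] op 39.6 [-10.2  47.3  85.5  -0.   47.2 -10.7]
```

{"api": "send_rows", "payload": {"moves": [0, 0, 0, 0, 0, -0.15, -1, 0, 0, 0, 0, 0, 0, -1, 0, 0, 0, 0, 0, 0, -1, 0, 0, 0, 0, 0, 0, 0.5, 0, 0, 0, 0, 0, 0, 0.5, 0, 0, 0, 0, 0, 0, 0.5, 0, 0, 0, 0, 0, 0, 0.5, 0, 0, 0, 0, 0, 0, 0.5, 0, 0, 0, 0, 0, 2, 1, 0, 0, 0, 0, 0, 4, 1, 0, 0, 0, 0, 0, 4, 1]}}

```text
time_s: 19.3
position: [0.6508, -0.0044, 0.1156]
tcp_rot: [[-0.009, 1.0, -0.003], [1.0, 0.009, 0.0], [0.0, -0.003, -1.0]]
force: [0.5, -0.5, 0.1]
opening: 0.933
```

```bash
python3 st.py;python3 - <<'E'
from h import *
C=cam("scene"); save(C[0][140:270,170:330],"pics/s10.png",5)
E
```

```text
19.3 [650.8  -4.4 115.6] yang 0.49 z [-2.7e-03  5.0e-04 -1.0e+00] F [ 0.5 -0.5  0.1] op 81.2 [-10.2  39.5  83.2  -0.   57.6 -10.7]
```

View pics/s10.png

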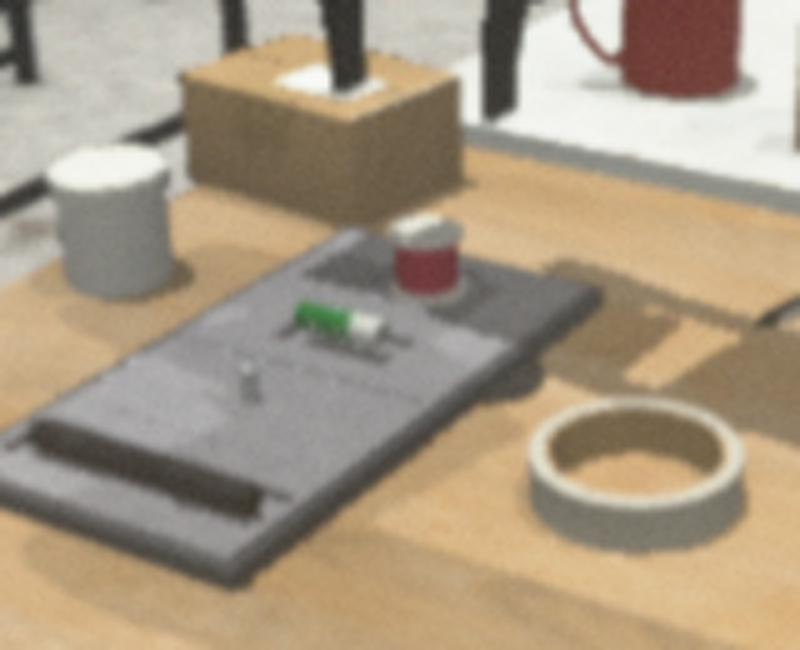

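{"api": "send_rows", "payload": {"moves": [0, 0, 0, -1.68, 3.7, 0, 1, 0, 0, 0, -1.68, 3.7, 0, 1, 0, 0, 0, -1.68, 3.7, 0, 1, 0, 0, 0, -1.68, 3.7, 0, 1, 0, 0, 0, -1.68, 3.7, 0, 1, 0, 0, 0, -1.68, 3.7, 0, 1, 0, 0, 0, -1.68, 3.7, 0, 1, 0, 0, 0, -1.68, 3.7, 0, 1, 0, 0, 0, -1.68, 3.7, 0, 1, 0, 0, 0, -1.68, 3.7, 0, 1, 0, 0, 0, 0, 0, -3, 1, 0, 0, 0, 0, 0, -3, 1, 0, 0, 0, 0, 0, 0, 1, 0, 0, 0, 0, 0, 0, 1]}}

```text
time_s: 20.75
position: [0.4834, 0.3654, 0.0553]
tcp_rot: [[-0.009, 1.0, -0.001], [1.0, 0.009, -0.001], [-0.001, -0.001, -1.0]]
force: [0.3, 0.2, 0.2]
opening: 0.997
```

```bash
python3 st.py;python3 - <<'E'
from h import *
C=cam("scene"); save(C[0][200:350,140:330],"pics/s11.png",4)
C=cam("top"); save(C[0][140:300,140:300],"pics/t11.png",3.7)
E
```

```text
20.75 [483.4 365.4  55.3] yang 0.49 z [-1.2e-03 -6.0e-04 -1.0e+00] F [0.3 0.2 0.2] op 86.8 [26.5 41.7 91.9  0.  46.5 26. ]
```

View pics/s11.png

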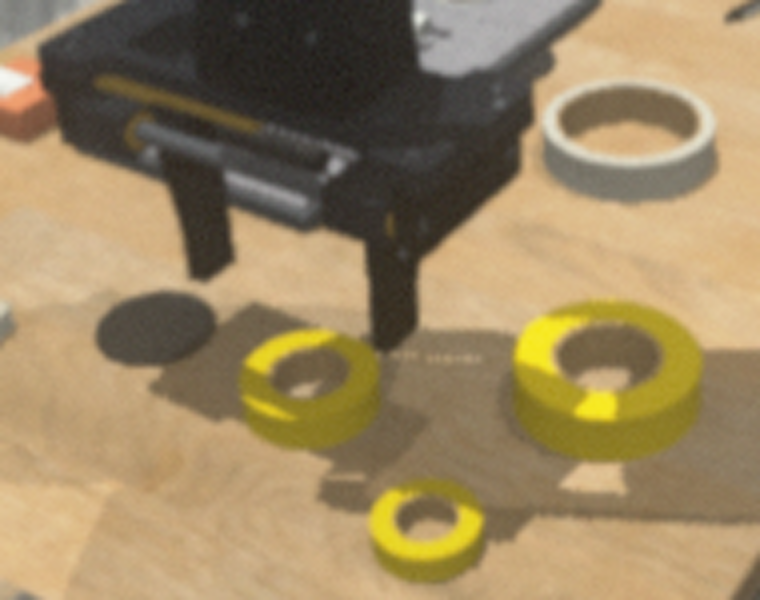

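View pics/t11.png

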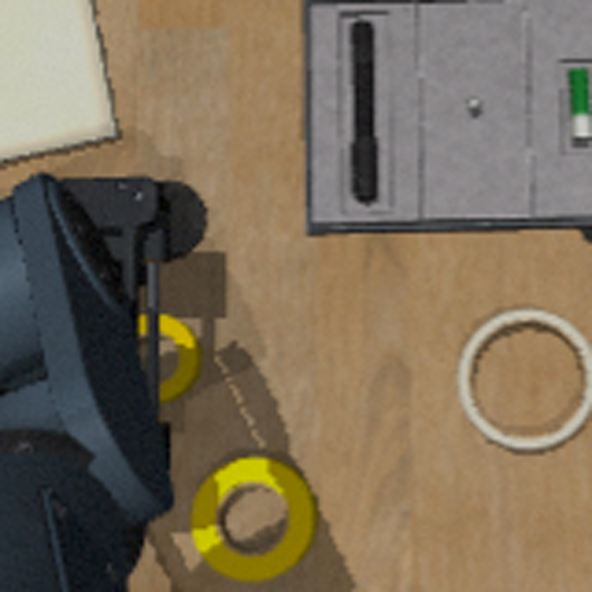

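{"api": "send_rows", "payload": {"moves": [0, 0, 0, 0, 0, -3, 1, 0, 0, 0, 0, 0, -1.6, 1, 0, 0, 0, 0, 0, -0.4, 1, 0, 0, 0, 0, 0, 0, 1, 0, 0, 0, 0, 0, 0, -1, 0, 0, 0, 0, 0, 0, -1, 0, 0, 0, 0, 0, 0, -1, 0, 0, 0, 0, 0, 0, -1, 0, 0, 0, 0, 0, 0, -1, 0, 0, 0, 0, 0, 0, -1, 0, 0, 0, 0, 0, 0, -1]}}

```text
time_s: 21.95
position: [0.4839, 0.3657, 0.006]
tcp_rot: [[-0.009, 1.0, 0.001], [1.0, 0.009, 0.0], [0.0, 0.001, -1.0]]
force: [-0.4, 0.1, 3.3]
opening: 0.67
```

```bash
python3 st.py
```

```text
21.95 [483.9 365.7   6. ] yang 0.5 z [ 6.e-04  3.e-04 -1.e+00] F [-0.4  0.1  3.3] op 58.3 [26.5 46.2 92.7  0.  41.1 26. ]
```

{"api": "send_rows", "payload": {"moves": [0, 0, 0, 0, 0, 1, -1, 0, 0, 0, 0, 0, 3, -1, 0, 0, 0, 0, 0, 4, -1, 0, 0, 0, 2.1, -2.74, 0, -1, 0, 0, 0, 2.1, -2.74, 0, -1, 0, 0, 0, 2.1, -2.74, 0, -1, 0, 0, 0, 2.1, -2.74, 0, -1, 0, 0, 0, 2.1, -2.74, 0, -1, 0, 0, 0, 2.1, -2.74, 0, -1, 0, 0, 0, 2.1, -2.74, 0, -1, 0, 0, 0, 2.1, -2.74, 0, -1, 0, 0, 0, 0, 0, -2.5, -1, 0, 0, 0, 0, 0, 0, -1, 0, 0, 0, 0, 0, 0, -1]}}

```text
time_s: 23.35
position: [0.6503, 0.1465, 0.0601]
tcp_rot: [[-0.009, 1.0, -0.003], [1.0, 0.009, 0.0], [0.0, -0.003, -1.0]]
force: [-0.2, -0.5, 0.7]
opening: 0.67
```

```bash
python3 st.py;python3 - <<'E'
from h import *
C=cam("scene"); save(C[0][150:280,140:320],"pics/s12.png",4.4)
E
```

```text
23.35 [650.3 146.5  60.1] yang 0.5 z [-3.e-03  1.e-04 -1.e+00] F [-0.2 -0.5  0.7] op 58.3 [ 3.1 44.7 82.2  0.  53.2  2.6]
```

View pics/s12.png

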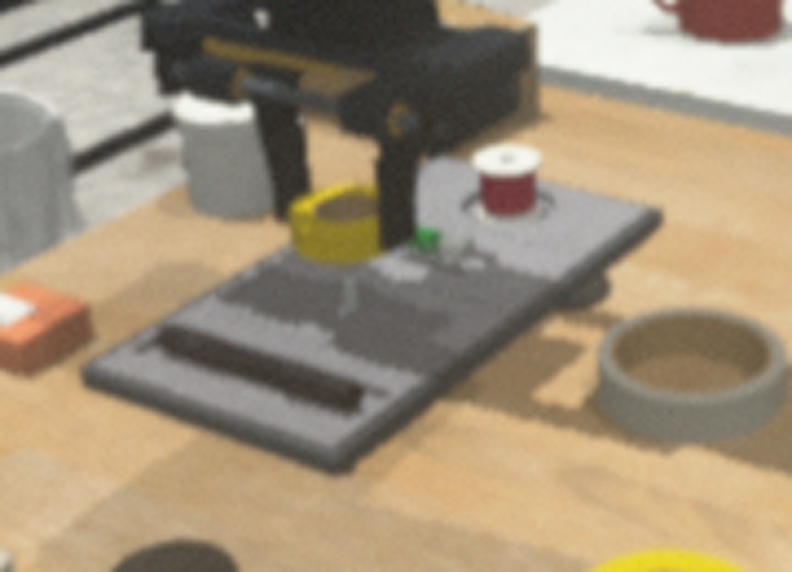

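{"api": "send_rows", "payload": {"moves": [0, 0, 0, 0, 0, -2, -1, 0, 0, 0, 0, 0, -0.5, -1, 0, 0, 0, 0, 0, -0.5, -1, 0, 0, 0, 0, 0, -0.5, -1, 0, 0, 0, 0, 0, -0.4, -1, 0, 0, 0, 0, 0, 0, -1, 0, 0, 0, 0, 0, 0, -1]}}

```text
time_s: 24.1
position: [0.6518, 0.1464, 0.0217]
tcp_rot: [[-0.009, 1.0, 0.0], [1.0, 0.009, 0.0], [0.0, 0.0, -1.0]]
force: [0.2, -0.3, -1.8]
opening: 0.674
```

```bash
python3 st.py
```

```text
24.1 [651.8 146.4  21.7] yang 0.5 z [ 2.e-04  0.e+00 -1.e+00] F [ 0.2 -0.3 -1.8] op 58.6 [ 3.1 47.8 82.8 -0.  49.3  2.6]
```

No contact force. Lowering another 2 mm, releasing, going up and moving clear to the robot's right so the cameras can see.

{"api": "send_rows", "payload": {"moves": [0, 0, 0, 0, 0, -0.2, -1, 0, 0, 0, 0, 0, 0, -1, 0, 0, 0, 0, 0, 0, -1, 0, 0, 0, 0, 0, 0, 1, 0, 0, 0, 0, 0, 0, 1, 0, 0, 0, 0, 0, 0, 1, 0, 0, 0, 0, 0, 0, 1, 0, 0, 0, 0, 0, 0, 1, 0, 0, 0, 0, 0, 2, 1, 0, 0, 0, 0, 0, 4, 1, 0, 0, 0, 0, 0, 4, 1, 0, 0, 0, 0, 0, 4, 1, 0, 0, 0, -2, -4, 0, 1, 0, 0, 0, -2, -4, 0, 1, 0, 0, 0, -2, -4, 0, 1, 0, 0, 0, -2, -4, 0, 1, 0, 0, 0, -2, -4, 0, 1, 0, 0, 0, -2, -4, 0, 1, 0, 0, 0, -2, -4, 0, 1, 0, 0, 0, 0, 0, 0, 1]}}

```text
time_s: 26.1
position: [0.5098, -0.138, 0.1597]
tcp_rot: [[-0.003, 1.0, -0.001], [1.0, 0.003, -0.001], [-0.001, -0.001, -1.0]]
force: [1.1, 0.8, 0.0]
opening: 1.002
```

{"api": "send_rows", "payload": {"moves": [0, 0, 0, -2, -4, 0, 1, 0, 0, 0, -1, -4, 0, 1, 0, 0, 0, 0, -4, 0, 1, 0, 0, 0, 0, -4, 0, 1, 0, 0, 0, 0, -4, 0, 1, 0, 0, 0, 0, 0, 0, 1, 0, 0, 0, 0, 0, 0, 1]}}

```text
time_s: 26.8
position: [0.4818, -0.3336, 0.1593]
tcp_rot: [[-0.007, 1.0, -0.0], [1.0, 0.007, 0.001], [0.001, -0.0, -1.0]]
force: [-0.7, -0.1, 0.1]
opening: 1.001
```

```bash
python3 st.py;python3 - <<'E'
from h import *
C=cam("scene"); save(C[0][150:340,140:380],"pics/s13.png",3.3)
C=cam("top"); save(C[0],"pics/t13.png",800/560); save(C[0][130:210,215:350],"pics/t13b.png",5.9)
E
```

```text
26.8 [ 481.8 -333.6  159.3] yang 0.42 z [-0.     0.001 -1.   ] F [-0.7 -0.1  0.1] op 87.1 [-45.6  31.8  91.3   0.   57.  -46.1]
```

View pics/s13.png

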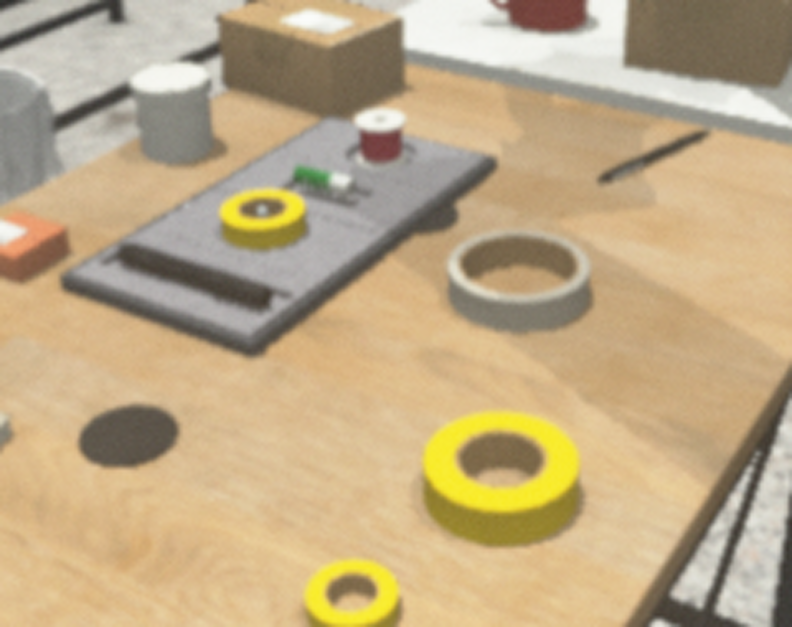

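View pics/t13.png

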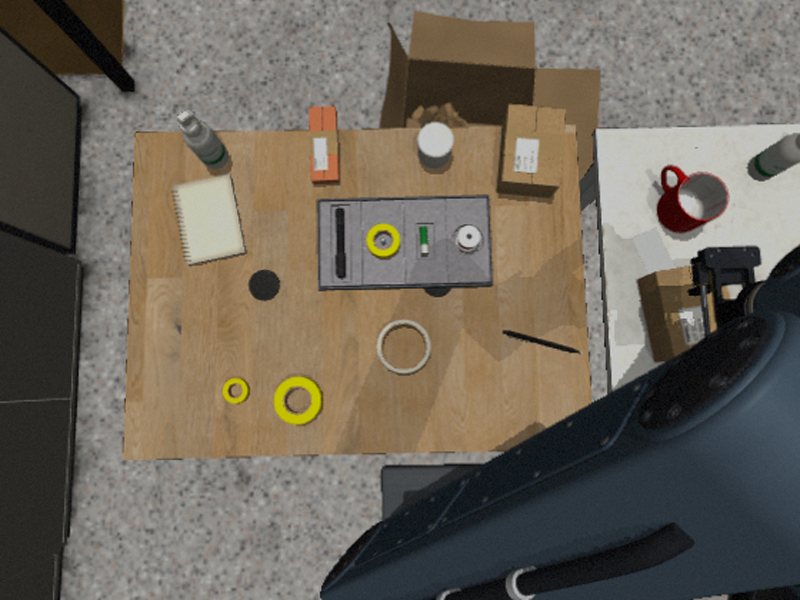

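View pics/t13b.png

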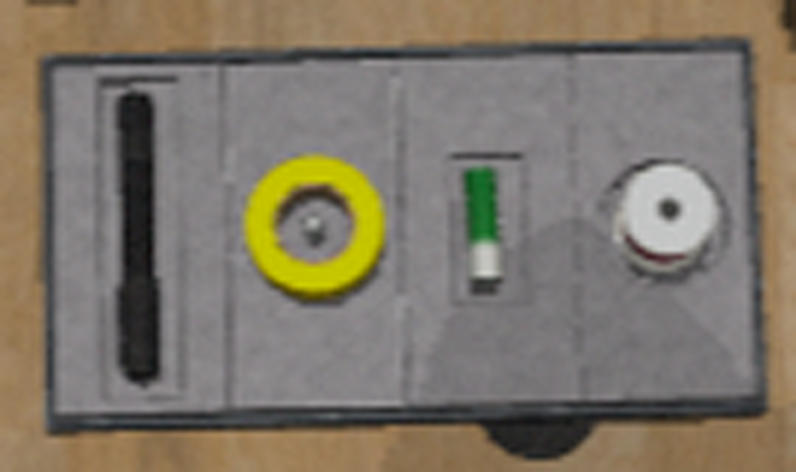

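All four are seated in their inserts, and the pen, the ring and the other rolls are where they were. I'm handing in.

```bash
python3 -c "
from rig import hand_in
print(hand_in())"
```

```text
the job is handed in; nothing more can be done
None
```

All four things are back in the tray, and I handed the job in at about 27 s of the 106 s allowed. I placed them in the order listed: marker in the trough, battery in the slot, spool standing in the well, and the 60 mm yellow roll flat over the post.

- **Final check:** the last top and side pictures show each one seated clear of its insert's walls, with the post showing through the tape's hole. The pen, the big beige roll and the two other yellow rolls look unmoved from the first pictures.
- **Robot at hand-in:** the gripper was open and clear of everything, with the measured force under 1 N. The readings I took during the job never went above about 3.4 N.
- **Battery grip:** I gripped the battery end to end. Gripping it across would have brought the gripper's body too close to the box behind it. It was let go about 2 mm above the slot's floor.
- **One disagreement:** the gripper read about 14.7 mm on the marker, against the stated 18 mm width. The grip held all the way, and I did not look into the cause.

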